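# Bring the red-lidded topping jar to the front and hold the carousel

## Task

Turn the topping carousel by the handle on its centre post until the jar with the red lid stands at the front, lined up with the yellow patch on the stand, and finish while still gripping the handle, holding the carousel still there so the baker opposite can scoop. Do not let go at the end. Do not touch the jars or the tray, keep every jar upright in its well, and leave the loaf tin, jug and kitchen timer alone.

Things in the scene. Friction and masses are not known exactly. Their poses are not given: they have to be found in the camera images.
- stand: Fixed black round foot of the carousel. From under the tray a 50 mm wide tongue sticks out on one side, its end covered by a bright yellow 60 x 50 mm patch, centred 175 mm from the turning axis: that side is the FRONT (roughly away from the robot, where the baker stands). Origin on the turning axis at counter height; its +x axis points to the front, z up.
- front_spot (a point): Point fixed on the stand, on the line from the turning axis to the yellow patch, 95 mm from the axis and 90 mm above the counter: a jar in the well at the front stands here.
- handle: Black upright blade on top of the carousel's centre post: 50 mm wide (its x), 16 mm thick (its y), 50 mm tall (z). Origin: the blade's centre, 173 mm above the counter, exactly on the vertical turning axis. It can be taken from above: the jar lids end 51 mm below the blade's centre, and under the blade is only the 22 mm thick post.
- tray: Round wooden tray, 280 mm across, its top 40 mm above the counter. It turns with post, handle and jars, either way round without stops, with light friction (0.06 N m), and stays where it is left. Four steel ring wells, 10 mm high, 61 mm inside, 90 degrees apart, 95 mm from the axis, hold a jar each. Origin on the axis at counter height; its x is the handle's x.
- red_jar_center (a point): The marked jar, the only one with a RED lid (brown filling). Loose glass jar 56 mm across and 82 mm tall, about 0.18 kg, upright in one of the wells on the carousel tray (which one varies). The point is its centre half-way up, 81 mm above the counter; z is its own upright axis.
- white_jar_center (a point): A jar with a white lid (orange filling). Loose glass jar 56 mm across and 82 mm tall, about 0.18 kg, upright in one of the wells on the carousel tray (which one varies). The point is its centre half-way up, 81 mm above the counter; z is its own upright axis.
- steel_jar_center (a point): A jar with a bare metal lid (dark brown filling). Loose glass jar 56 mm across and 82 mm tall, about 0.18 kg, upright in one of the wells on the carousel tray (which one varies). The point is its centre half-way up, 81 mm above the counter; z is its own upright axis.
- green_jar_center (a point): A jar with a green lid (cream filling). Loose glass jar 56 mm across and 82 mm tall, about 0.18 kg, upright in one of the wells on the carousel tray (which one varies). The point is its centre half-way up, 81 mm above the counter; z is its own upright axis.
- loaf_tin: Dark loaf tin with a baked loaf in it, 110 x 200 x 65 mm, beside the carousel; origin at the centre of its underside. Leave alone.
- jug: Round steel measuring jug, 90 mm across, 105 mm tall, with a side handle; beside the carousel; origin at the centre of its underside. Leave alone.
- timer: Round white kitchen timer with a blue dial, 60 mm across, 40 mm tall, on the counter near the tray's rim; origin at the centre of its underside. Leave alone.

How it is judged (in metres and radians):
At the end, for the whole second after the job is handed in: The red-lidded jar's centre is within 14 mm (horizontally) of the front spot, the carousel is at rest (under 0.05 rad/s) with the fingers gripping its handle with more than 3 N, and all four jars are upright (within 0.12 rad) in their wells (horizontal distance between red_jar_center and front_spot below 0.014 m and angular speed of handle below 0.05 rad/s and contact force between the fingers and handle above 3 N and angle between each of red_jar_center, white_jar_center, steel_jar_center, green_jar_center's own z axis and vertical below 0.12 rad and height (world z) of each of red_jar_center, white_jar_center, steel_jar_center, green_jar_center below 0.087 m); the arm keeps its last pose, push and grip.
It fails at once if the tray is pushed or touched hard by the robot instead of being turned by its handle (contact force between any of the fingers, the arm and tray above 2 N).
It fails at once if the robot pushes or grasps a jar (contact force between any of the fingers, the arm and red_jar above 2 N or contact force between any of the fingers, the arm and white_jar above 2 N or contact force between any of the fingers, the arm and steel_jar above 2 N or contact force between any of the fingers, the arm and green_jar above 2 N).
It fails at once if a jar tips over or leaves its well (angle between any of red_jar_center, white_jar_center, steel_jar_center, green_jar_center's own z axis and vertical above 0.5 rad or height (world z) of any of red_jar_center, white_jar_center, steel_jar_center, green_jar_center above 0.1 m).
It fails at once if the loaf tin, the jug or the timer is shifted by more than 20 mm (distance of any of loaf_tin, jug, timer from where it was at the start of the episode above 0.02 m).
It also fails if it takes over 46 s, if anything falls off the work surface, if the arm or the gripper's body presses on something with over 40 N, if the wrist force passes 120 N, or if a joint passes its speed limit or range.

## Robot

A 7-joint arm with a two-finger parallel gripper is mounted at the origin on the work surface. World frame = base frame: x ahead of the robot, y to its left, z up, the work surface at z = 0. Lengths are in m, angles in degrees, forces in N, time in s.
With the tool pointing down it reaches from about 0.35 to 0.775 m from the base axis. Payload 3.1 kg.
Tool frame: the origin (TCP) lies on the centre line of the jaws, within the pads' length; the fingertips stand 17 mm ahead of it and the grasp point (between the pads) lies 2 mm behind it (robot.tip_reach is the distance from the TCP to the fingertips, in m); z points along the fingers, y is the direction in which the jaws open and shut (so a half turn about z gives the same grasp; the last joint's range is limited). The gripper opens to 85 mm and grips with 20 to 120 N. Pads are 22 mm wide; open, the fingers measure 114 mm over their backs; the gripper's body (76 mm by 85 mm) begins 54 mm behind the grasp point. The pads swing forward as they close: fully open they stand 13 mm farther back than shut.
Start: joints at [67.798, 17.813, 0.802, 86.603, -0.252, 75.585, -1.558], TCP at [0.186, -0.517, 0.248] pointing down, gripper open.
Joint ranges: [-154.91, 154.91], [-16.99, 109.72], [-72.82, 74.43], [7.12, 147.25], [-82.49, 262.49], [11.32, 116.49], [-174.64, 174.64]. Speed limits (degrees/s): [159.86, 159.86, 180, 180, 180, 180, 180].

## Interface

Orientations are given as [roll, pitch, yaw] about the fixed x, y, z axes, in that order (R = Rz(yaw) Ry(pitch) Rx(roll)).
In Python, from station import robot, fingers, vision, workorder, recognise gives the robot as it stands. Calls block until the motion is done:
- robot.move_to(position, orientation): joint-space move of the TCP to a pose.
- robot.line_to(position, orientation=None, velocity=0.15, f_stop=None): straight line of the TCP; orientation=None keeps the orientation; velocity is the mean speed in m/s. With f_stop (N) it stops when the force on the tool has changed by that much, and returns True; else False.
- robot.move_j(angles): joint-space move.
- fingers.gripper_to(opening, force=None): opening from 0.0 (shut) to 1.0 (fully open); force is the grip in N (None keeps the last); returns when the fingers have stopped.
- robot.pause(seconds).
- robot.inverse_kinematics(position, orientation): joint angles nearest the present ones, or None.
- vision.grab_frame(name): name is "scene" or "top" or "wrist"; returns the picture (420x560x3 uint8, red, green, blue); there is no depth.
- vision.calibration(name): a dict with "mtx" (3x3 intrinsics, pixels), "extrinsics" (4x4, takes a point from world to camera coordinates); the wrist camera has in their place "T_tool_cam" (4x4, takes a point from camera to tool coordinates, whose origin is the TCP and whose axes are the flange's). Camera axes: x right, y up, looking along -z (the intrinsics and any distortion apply to the point x, -y, -z); pixel columns grow to the right and rows downward; lengths in m; the calibration is good to about 2 mm. The wrist camera is an equidistant fisheye: a pixel r from the principal point sees the ray r / f radians off the axis. A picture is of the moment at which its call begins: read the wrist's pose just before it. calibration takes no time and is no camera call.
A pose or a line that the arm cannot do raises robot.PlanningError and nothing moves.
- workorder.close_job(): hands the job in, once; it reports no verdict.
Trained networks look in the newest picture that a camera, given by its name, has taken for a name from the list of things; names that differ only in an ending like _2 or _b are one class to them, and where a whole thing is asked for, a point or a joint stands for the part that bears it (a point fixed in the world has none). Each returns a list of dicts, best first, with "p" (0 to 1); they miss things now and then, are a little off and sometimes report something else, mostly with a low value. They report only what shows in the picture. A call takes as long as a camera call.
- recognise(label, camera): "rect" ([centre column, centre row, width, height] in pixels, round what is visible of it).
Readings, each from a call of its own:
- robot.current_time_s(): time.
- robot.current_joint_positions(): joint angles.
- robot.current_dq(): joint speeds.
- robot.current_joint_torque(): joint torques, N m.
- robot.current_tool_pos(): TCP position.
- robot.current_eef_rot(): TCP orientation.
- robot.current_contact_force(): force on the tool from outside, world axes, zero at the start.
- robot.current_torque(): the same for the moment, N m.
- robot.current_finger_gap(): opening from 0.0 (shut) to 1.0 (fully open).
Only numpy, scipy, OpenCV 4.12 (cv2) and the standard library are available. Lean on these libraries where they do the work, as an engineer would, in place of code of your own. Each camera call takes 0.05 s, during which the arm holds its last target. There are 200 camera calls.

## Working session

There is one attempt and no reset: what is moved stays moved. The work goes in short steps, each a Python script; the robot and the scene stay as the last script left them, time stands still between calls to the robot, and variables do not carry over. Pictures are saved under pics/ and viewed, about 8 in all and at most 12, crops included, and the job is handed in when it is done.

```bash
mkdir -p pics; ls; cat > h.py <<'E'
import numpy as np, cv2
from station import robot, fingers, vision, workorder, recognise
def ray_plane(cam,uv,z):
    c=vision.calibration(cam);K=np.array(c["mtx"]);T=np.array(c["extrinsics"])
    d=np.linalg.solve(K,[uv[0],uv[1],1]);d=np.array([d[0],-d[1],-d[2]])
    R=T[:3,:3];o=-R.T@T[:3,3];d=R.T@d
    return o+d*(z-o[2])/d[2]
def proj(cam,p):
    c=vision.calibration(cam);K=np.array(c["mtx"]);T=np.array(c["extrinsics"])
    q=T[:3,:3]@p+T[:3,3];q=K@[q[0],-q[1],-q[2]];return q[:2]/q[2]
def save(img,n): cv2.imwrite(f"pics/{n}.png",img[:,:,::-1])
E
python3 - <<'E'
from h import *
np.set_printoptions(precision=3,suppress=True)
for cam in ("top","scene"):
    im=vision.grab_frame(cam);save(im,cam+"0")
    c=vision.calibration(cam);print(cam,c.keys(),-np.array(c["extrinsics"])[:3,:3].T@np.array(c["extrinsics"])[:3,3])
    for n,z in dict(stand=.02,handle=.198,tray=.04,red_jar_center=.122,white_jar_center=.122,steel_jar_center=.122,green_jar_center=.122,loaf_tin=.065,jug=.105,timer=.04).items():
        for r in recognise(n,cam)[:2]: print(n,np.array(r["rect"]),round(r["p"],2),ray_plane(cam,r["rect"][:2],z))
print(robot.current_time_s())
E
```

```text
pics
top dict_keys(['mtx', 'extrinsics']) [0.48  0.049 1.307]
stand [300.5 160.8  19.7  29.4] 0.75 [ 0.718 -0.021  0.02 ]
stand [321.2 202.8  22.4  32.2] 0.23 [ 0.607 -0.079  0.02 ]
tray [285.8 226.3 112.3 108.3] 0.77 [0.541 0.014 0.04 ]
tray [300.  159.4  23.8  26. ] 0.72 [ 0.718 -0.019  0.04 ]
red_jar_center [320.1 202.3  22.5  24.2] 0.98 [ 0.598 -0.066  0.122]
white_jar_center [269.1 189.3  22.1  25. ] 0.96 [0.626 0.059 0.122]
steel_jar_center [306.7 253.7  20.   19.6] 0.89 [ 0.472 -0.036  0.122]
green_jar_center [255.1 242.1  23.9  22.4] 0.71 [0.496 0.089 0.122]
green_jar_center [288.4 219.8  15.2  22.9] 0.35 [0.553 0.01  0.122]
loaf_tin [175.9 192.1  85.9  60.8] 0.67 [0.619 0.298 0.065]
jug [397.6 253.2  51.2  36.7] 0.63 [ 0.48  -0.26   0.105]
timer [353.4 183.8  27.5  24.6] 0.74 [ 0.657 -0.16   0.04 ]
scene dict_keys(['mtx', 'extrinsics']) [ 1.099 -0.836  0.83 ]
stand [298.7 274.4  40.4  27.8] 0.83 [ 0.717 -0.041  0.02 ]
handle [254.2 197.7  14.9  23.7] 0.66 [ 0.57  -0.02   0.198]
tray [254.9 242.4  99.6  67.5] 0.83 [ 0.561 -0.007  0.04 ]
red_jar_center [255.7 246.2  19.7  34.4] 0.77 [ 0.627 -0.105  0.122]
white_jar_center [290.8 222.8  22.5  34.7] 0.84 [0.655 0.025 0.122]
steel_jar_center [221.9 223.7  20.7  30.5] 0.94 [ 0.501 -0.071  0.122]
steel_jar_center [291.6 224.3  21.5  32.6] 0.51 [0.66  0.02  0.122]
green_jar_center [257.6 211.4  18.5  12.6] 0.59 [0.551 0.025 0.122]
loaf_tin [321.2 199.9  67.7  51.9] 0.9 [0.643 0.247 0.065]
loaf_tin [254.9 243.8  93.9  64. ] 0.33 [ 0.582 -0.039  0.065]
jug [171.1 284.7  42.1  57. ] 0.56 [ 0.523 -0.301  0.105]
timer [255.7 296.7  27.8  21.8] 0.73 [ 0.674 -0.182  0.04 ]
1.1
```

```bash
python3 - <<'E'
import cv2
a=cv2.imread("pics/top0.png")[130:310,160:430]
cv2.imwrite("pics/top0c.png",cv2.resize(a,None,fx=2.9,fy=2.9,interpolation=cv2.INTER_CUBIC))
E
```

```text
(no output)
```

View pics/top0c.png

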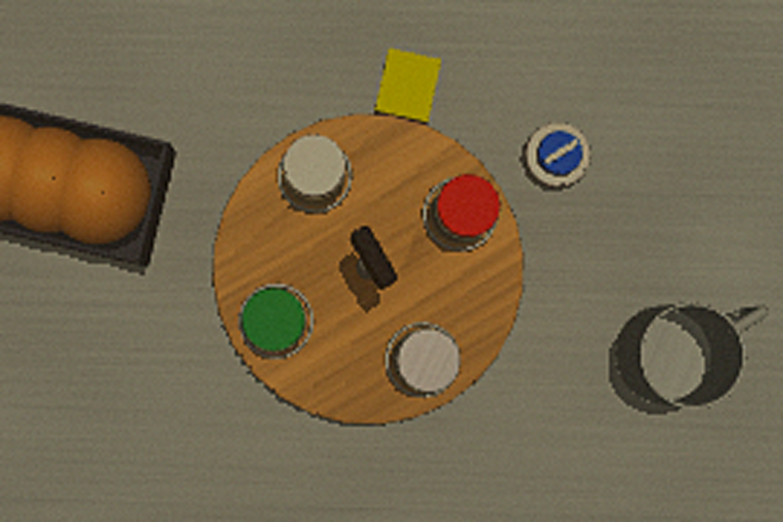

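The crop shows the yellow patch at about (408,85), red lid (468,205), white (316,165), steel (428,360), green (273,320), and the blade at (374,258) pointing about 27–30° left of ahead. Red needs roughly +47° (counter-clockwise) to reach the front. Next I'll refine this and plan the moves.

```bash
cat >> h.py <<'E'
def blob(im,mask,near,rad=40):
    n,l,s,c=cv2.connectedComponentsWithStats(mask.astype(np.uint8))
    k=[i for i in range(1,n) if s[i,4]>25 and np.hypot(*(c[i]-near))<rad]
    k=max(k,key=lambda i:s[i,4]); return c[k],np.argwhere(l==k)[:,::-1],s[k,4]
def front_red(im,axis):
    h=cv2.cvtColor(im,cv2.COLOR_RGB2HSV);H,S,V=cv2.split(h)
    y=blob(im,(abs(H.astype(int)-29)<4)&(S>190),(300,160),40)
    r=blob(im,((H<6)|(H>174))&(S>180)&(V>80),proj("top",np.r_[axis,.122]),130*1)
    P=ray_plane("top",y[0],.02)[:2];R=ray_plane("top",r[0],.122)[:2]
    a=lambda v:np.degrees(np.arctan2(v[1]-axis[1],v[0]-axis[0]))
    return P,R,a(P),a(R),y[2],r[2]
E
python3 - <<'E'
from h import *
from scipy.optimize import least_squares
np.set_printoptions(precision=3,suppress=True)
im=vision.grab_frame("top")
lids=[ray_plane("top",p,.122)[:2] for p in ((316+.5)/2.9+160+1j*0,) ] if 0 else []
J=[]
for n in "white red steel green".split():   # CCW order decreasing: white a, red a-90, steel a-180, green a-270
    J.append(ray_plane("top",recognise(n+"_jar_center","top")[0]["rect"][:2],.118)[:2])
J=np.array(J)
f=lambda p:np.concatenate([p[:2]+.095*np.array([np.cos(p[2]-k*np.pi/2),np.sin(p[2]-k*np.pi/2)])-J[k] for k in range(4)])
s=least_squares(f,[.548,.011,.5]);print("axis",s.x[:2],"white ang",np.degrees(s.x[2]),s.fun)
ax=s.x[:2]
print(front_red(im,ax))
# tray circle: wood colour hull
uv=proj("top",np.r_[ax,.198]);print("handle px expected",uv)
x0,y0=np.int32(uv)-14
V=im[y0:y0+30,x0:x0+30].max(2)
m=np.zeros(im.shape[:2],bool);m[y0:y0+30,x0:x0+30]=V<50
c,px,a=blob(im,m,uv,20);w=np.array([ray_plane("top",q,.198)[:2] for q in px])
e,v=np.linalg.eigh(np.cov(w.T));d=v[:,1]*np.sign(v[0,1])
print("handle",w.mean(0),np.degrees(np.arctan2(d[1],d[0])),np.sqrt(e*12),a)
print(np.linalg.norm(J-ax,axis=1))
for yaw in (30,77,-150,-103):
    for z in (.26,.175): print(yaw,z,robot.inverse_kinematics([*ax,z],[180,0,yaw]))
E
```

```text
axis [0.549 0.013] white ang 32.810505698853675 [ 0.003  0.004 -0.002 -0.003 -0.001 -0.003 -0.     0.002]
(array([ 0.723, -0.021]), array([ 0.602, -0.068]), np.float64(-10.948579583025781), np.float64(-56.65248705926472), np.int32(410), np.int32(355))
handle px expected [288.222 219.41 ]
handle [0.551 0.013] 30.749325005495525 [0.018 0.048] 167
[0.09  0.094 0.093 0.093]
30 0.26 [ 24.977  21.593 -38.718  84.385  13.573  78.768 -74.417]
30 0.175 [ 23.166  24.698 -35.841  92.242  15.296  68.038 -75.949]
77 0.26 [ 27.482  22.47  -42.576  84.293  15.265  79.155 -28.789]
77 0.175 [ 26.469  25.895 -40.789  92.121  17.835  68.672 -31.024]
-150 0.26 [ 38.212  28.721 -61.661  83.93   25.265  82.294  96.182]
-150 0.175 [ 38.476  33.593 -61.668  91.716  30.561  73.298  91.758]
-103 0.26 [ 38.212  28.721 -61.661  83.93   25.265  82.294 143.182]
-103 0.175 [ 38.476  33.593 -61.668  91.716  30.561  73.298 138.758]
```

```bash
python3 - <<'E'
from h import *
np.set_printoptions(precision=3,suppress=True)
x,y=.550,.013
robot.line_to([.25,-.45,.30])
robot.move_to([x,y,.27],[180,0,31.5])
print(robot.current_time_s(),robot.current_tool_pos(),robot.current_eef_rot(),robot.current_joint_positions())
im=vision.grab_frame("wrist");save(im,"w1");print(vision.calibration("wrist"))
E
```

```text
4.2 [0.55  0.011 0.27 ] [179.951   0.046  31.324] [ 22.619  20.724 -35.136  83.253  12.005  79.803 -71.571]
{'mtx': array([[325.192,   0.   , 279.17 ],
       [  0.   , 325.192, 210.163],
       [  0.   ,   0.   ,   1.   ]]), 'T_tool_cam': array([[ 0.001,  0.951,  0.309,  0.08 ],
       [ 1.   , -0.001, -0.001, -0.   ],
       [-0.001,  0.309, -0.951, -0.127],
       [ 0.   ,  0.   ,  0.   ,  1.   ]])}
```

View pics/w1.png

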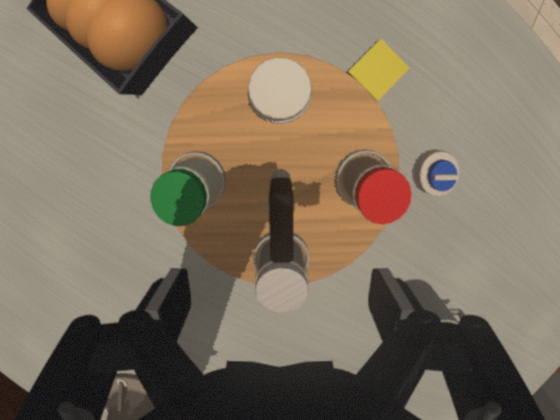

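The wrist picture shows the blade upright at column 281, which matches the principal column 279 and sits midway between the fingers. The red lid is at (383,195) and the patch at (378,70). The alignment is good, so I'll descend, grip and turn.

```bash
python3 - <<'E'
from h import *
np.set_printoptions(precision=3,suppress=True)
x,y=.550,.013
print(robot.line_to([x,y,.176],[180,0,31.5],velocity=.08,f_stop=10),robot.current_tool_pos())
fingers.gripper_to(0.0,force=50)
robot.pause(.3)
print(robot.current_time_s(),robot.current_finger_gap(),robot.current_tool_pos(),robot.current_contact_force(),robot.current_torque())
for yaw in (36,46,56,66,73,78):
    robot.move_to([x,y,.176],[180,0,yaw])
    print(yaw,robot.current_time_s(),robot.current_tool_pos(),robot.current_eef_rot()[2],robot.current_contact_force(),robot.current_torque())
im=vision.grab_frame("top");save(im,"t2")
im2=vision.grab_frame("scene");save(im2,"s2")
im3=vision.grab_frame("wrist");save(im3,"w2")
cv2.imwrite("pics/m2.png",np.hstack([cv2.resize(q,(390,330),interpolation=cv2.INTER_AREA if i else cv2.INTER_CUBIC) for i,q in enumerate((im[130:310,180:393],im3))])[:,:,::-1])
try: print(front_red(im,np.array([x,y])))
except Exception as e: print(e)
print(recognise("red_jar_center","top"),recognise("red_jar_center","wrist"),recognise("stand","wrist"))
E
```

```text
False [0.55  0.013 0.177]
6.5083 0.1808072702321689 [0.552 0.01  0.176] [ 3.373 -4.311 -0.556] [-0.514 -0.415  0.03 ]
36 6.7583 [0.552 0.01  0.176] 35.84323348079605 [ 2.914 -4.625 -0.61 ] [-0.608 -0.526  0.078]
46 7.0333 [0.552 0.01  0.176] 45.83570969763817 [ 3.744 -5.078 -0.256] [-0.619 -0.491 -0.076]
56 7.3083 [0.552 0.01  0.176] 55.82564685079051 [ 3.858 -4.856  0.31 ] [-0.638 -0.519  0.096]
66 7.5833 [0.552 0.01  0.176] 65.82267970321688 [ 4.629 -4.477 -0.93 ] [-0.54  -0.508  0.019]
73 7.8333 [0.552 0.01  0.176] 72.81823317134464 [ 4.206 -5.031 -1.839] [-0.561 -0.552 -0.001]
78 8.0833 [0.552 0.01  0.176] 77.80768841151894 [ 4.016 -4.017 -0.088] [-0.531 -0.568 -0.13 ]
(array([ 0.723, -0.021]), array([ 0.658, -0.001]), np.float64(-11.035929389223485), np.float64(-7.160034592479654), np.int32(411), np.int32(138))
[{'rect': [294.0, 177.3, 15.3, 15.3], 'p': 0.68}] [{'rect': [408.4, 217.8, 100.8, 99.7], 'p': 0.71}] [{'rect': [458.5, 190.2, 45.3, 49.4], 'p': 0.57}, {'rect': [279.6, 292.1, 41.9, 143.1], 'p': 0.28}]
```

View pics/m2.png

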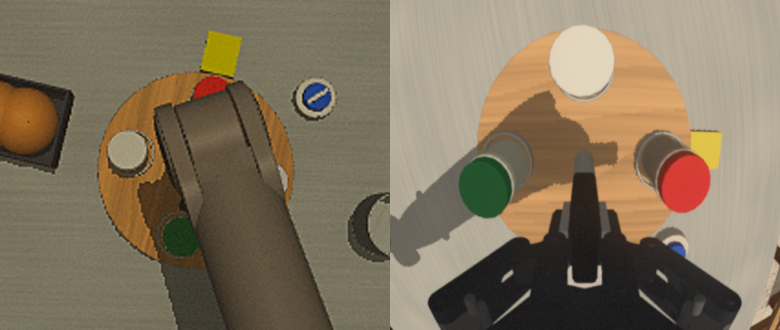

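The left (top) view shows the red lid just behind the yellow patch, partly hidden by the arm. The right (wrist) view shows the blade firmly between the fingers, with the red lid beside the patch. I'll get the alignment from the wrist picture.

```bash
cat > chk.py <<'E'
from h import *
from scipy.spatial.transform import Rotation as Ro
np.set_printoptions(precision=4,suppress=True)
def check():
    p=np.array(robot.current_tool_pos());R=Ro.from_euler("xyz",robot.current_eef_rot(),degrees=True).as_matrix()
    im=vision.grab_frame("wrist");c=vision.calibration("wrist");K=c["mtx"];T=np.array(c["T_tool_cam"])
    h=cv2.cvtColor(im,cv2.COLOR_RGB2HSV);H,S,V=cv2.split(h)
    def pt(uv,z):
        a=(np.array(uv)-[K[0,2],K[1,2]])/K[0,0];t=np.hypot(*a)
        d=np.r_[a/t*np.sin(t),np.cos(t)];d=R@T[:3,:3]@np.array([d[0],-d[1],-d[2]]);o=p+R@T[:3,3]
        return (o+d*(z-o[2])/d[2])[:2]
    red=blob(im,((H<6)|(H>174))&(S>150)&(V>60),(408,218),90)
    yel=blob(im,(abs(H.astype(int)-27)<5)&(S>130)&(V>120),(458,190),90)
    ax=p[:2]
    # lid top only: upper face circle
    rp=pt(red[0],.120)
    a=lambda v:np.degrees(np.arctan2(*(v-ax)[::-1]))
    print("axis",ax,"red",rp,a(rp),np.linalg.norm(rp-ax),"px",red[0],red[2],yel[0],yel[2])
    for z in (.0,.02): 
        y=pt(yel[0],z);print("  patch z",z,y,a(y),np.linalg.norm(y-ax))
    # patch corners
    b=cv2.boxPoints(cv2.minAreaRect(yel[1].astype(np.float32)));q=np.array([pt(u,.005) for u in b]);print(q)
if __name__=="__main__":
    check(); print(robot.current_time_s(),robot.current_finger_gap())
E
python3 chk.py
```

```text
axis [0.552  0.0102] red [ 0.6443 -0.0042] -8.865355382679354 0.0934189613348721 px [421.6475 231.1554] 4459 [455.3056 186.3419] 1515
  patch z 0.0 [ 0.7381 -0.0227] -10.0219838535774 0.18892283226283907
  patch z 0.02 [ 0.7269 -0.0154] -8.316381416454947 0.1767245549516907
[[ 0.7032 -0.0432]
 [ 0.7102  0.0055]
 [ 0.7628 -0.006 ]
 [ 0.7576 -0.0581]]
8.4333 0.1779976782221506
```

Both estimates agree. Red is at -8.9° against the patch at -8.3° from the wrist camera, and at about -11.0° against -10.1° from the top camera. That is an error of about 1.5 mm, so I'll confirm it is at rest and still gripped, then hand in.

```bash
python3 - <<'E'
from h import *
robot.pause(.5)
print(robot.current_finger_gap(),np.abs(robot.current_dq()).max(),robot.current_contact_force(),robot.current_eef_rot())
workorder.close_job();print(robot.current_time_s())
E
```

```text
0.18431815363292697 0.06783513984753606 [ 4.09853801 -4.46811925 -1.38325573] [1.79756624e+02 1.06142727e-01 7.77776889e+01]
the job is handed in; nothing more can be done
the job is handed in; nothing more can be done
```

I gripped the handle from above with a set force of 50 N and turned the carousel about +46°. The red-lidded jar now stands at the front, and I handed the job in still holding the handle. The closing call gave no verdict.

**Alignment:** The wrist camera puts the red jar at -8.9° and the patch at -8.3°. The top-camera estimate, using the measured turn, is about -11.0° against -10.1°. The two cameras differ by about 2° on absolute angle. Both put the jar about 0.6–0.9° short of the front, roughly 1–1.5 mm at the jar, against the 14 mm allowed.

A direct sighting from the top camera after the turn read red at -7.2°, about 4° past the patch. I discounted it because the arm hid more than half of the lid.

**Hold:** The last readings showed joint speeds below 0.07°/s. The finger opening was steady at about 0.18, closed on the blade. A steady side force of about 6 N remained, because the handle pulled the gripper about 3–4 mm from my commanded centre.

**Other items:** In the pictures after the turn, the three jars in clear view looked upright. The bare-metal-lid jar was mostly hidden by the arm, so I did not see it clearly. I did not measure the loaf tin, jug or timer again, but the arm never came down near them.

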